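# Sweep the brass clasps off the slab into the red tray

### The job

Three brass bag clasps are scattered on the dark stone slab. With the fingertips, sweep them across the slab and over its edge so that all three end up lying in the red tray, without picking any of them up. Leave the anvil and the wax block on the slab, and everything else on the bench, where they are.

Things in the scene. Friction and masses are not known exactly. Their poses are not given: they have to be found in the camera images.
- slab: dark stone work slab lying fixed on the bench, 280 (its x) x 240 (its y) x 40 mm high, flat on top with no rim; origin at the centre of its underside, z up. The two trays lie along its +y and -y edges.
- red_tray: red plastic open tray, fixed on the bench, empty, 260 (its x) x 90 (its y) x 30 mm high, walls and floor 4 mm; it lies along one of the slab's two 280 mm edges (+y or -y side of the slab, it varies), 2 mm from it, its rim 10 mm lower than the slab's top; origin at the centre of its underside, axes parallel to the slab's.
- blue_tray: blue plastic tray of the same size and pose at the slab's opposite edge, already holding steel buckles; origin at the centre of its underside. No clasp belongs in it.
- clasp_a: loose brass bag clasp on the slab: flat round disc, 26 mm diameter, 10 mm high, about 20 g, slides flat when pushed; origin at its centre, half-way up (5 mm above the slab's top).
- clasp_b: loose brass bag clasp on the slab: flat round disc, 26 mm diameter, 10 mm high, about 20 g, slides flat when pushed; origin at its centre, half-way up (5 mm above the slab's top).
- clasp_c: loose brass bag clasp on the slab: flat round disc, 26 mm diameter, 10 mm high, about 20 g, slides flat when pushed; origin at its centre, half-way up (5 mm above the slab's top).
- anvil: loose steel setting anvil, upright cylinder 40 mm diameter, 45 mm high, standing on the slab near its +x edge; origin at the centre of its underside. To be left alone.
- wax: loose white wax block, 24 x 45 x 20 mm high, lying on the slab near its -x edge; origin at the centre of its underside. To be left alone.
- jar: loose glass jar with metal lid, 80 mm diameter, 120 mm high, on the bench; origin at the centre of its underside. To be left alone.
- spool: loose red thread cone wound with black thread, foot 84 mm across, 130 mm high, on the bench; origin at the centre of its underside. To be left alone.
- knife: loose yellow utility knife, lying on the bench, body 30 x 150 x 18 mm high; origin at the centre of its underside, its y along the blade. To be left alone.
- screwdriver: loose screwdriver with orange handle, lying on the bench along its own x, 200 mm long; origin under its middle. To be left alone.

How it is judged:
At the end, for the whole second after the job is handed in: All three brass clasps lie at rest inside the red tray, below its rim (centre at most 32 mm above the bench and within the tray's walls); the anvil and wax block are within 15 mm and all other loose things within 20 mm of where they began, the anvil, jar and spool upright (x of clasp_a in the frame of red_tray between -0.126 and 0.126 m and y of clasp_a in the frame of red_tray between -0.041 and 0.041 m and z of each of clasp_a, clasp_b, clasp_c in the frame of red_tray below 0.032 m and linear speed of each of clasp_a, clasp_b, clasp_c below 0.02 m/s and x of clasp_b in the frame of red_tray between -0.126 and 0.126 m and y of clasp_b in the frame of red_tray between -0.041 and 0.041 m and x of clasp_c in the frame of red_tray between -0.126 and 0.126 m and y of clasp_c in the frame of red_tray between -0.041 and 0.041 m and distance of each of anvil, wax from where it was at the start of the episode below 0.015 m and distance of each of jar, spool, knife, screwdriver from where it was at the start of the episode below 0.02 m and angle between each of anvil, jar, spool's own z axis and vertical below 0.2 rad); the robot touches nothing.
It fails at once if a clasp is lifted more than 15 mm off the slab (height (world z) of any of clasp_a, clasp_b, clasp_c above 0.06 m).
It fails at once if the anvil or the wax block is shifted by more than 15 mm (distance of any of anvil, wax from where it was at the start of the episode above 0.015 m).
It fails at once if another bystander is shifted by more than 20 mm (distance of any of jar, spool, knife, screwdriver from where it was at the start of the episode above 0.02 m).
It also fails if it takes over 53 s, if anything falls off the work surface, if the arm or the gripper's body presses on something with over 40 N, if the wrist force passes 120 N, or if a joint passes its speed limit or range.

### The arm

A 7-joint arm with a two-finger parallel gripper is mounted at the origin on the work surface. World frame = base frame: x ahead of the robot, y to its left, z up, the work surface at z = 0. Lengths are in m, angles in rad, forces in N, time in s.
With the tool pointing down it reaches from about 0.425 to 0.875 m from the base axis. Payload 4.7 kg.
Tool frame: the origin (TCP) lies on the centre line of the jaws, within the pads' length; the fingertips stand 14 mm ahead of it and the grasp point (between the pads) lies 5 mm behind it; z points along the fingers, y is the line along which they close (so a half turn about z gives the same grasp; the last joint's range is limited). The gripper opens to 87 mm and grips with 3 to 60 N. Pads are 19 mm wide; open, the fingers measure 117 mm over their backs; the gripper's body (75 mm by 190 mm) begins 51 mm behind the grasp point.
Start: joints at [1.323, 0.321, -0.07, 1.45, 0.023, 1.371, -0.057], TCP at [0.168, -0.628, 0.237] pointing down, gripper open.
Joint ranges: [-2.86, 2.86], [-0.3, 2.09], [-1.38, 1.24], [0.06, 2.45], [-1.56, 4.7], [0.09, 2.05], [-2.69, 2.69]. Speed limits (rad/s): [2.57, 2.57, 3.14, 3.14, 3.14, 3.14, 3.14].

### API

Orientations are given as a rotation vector (axis times angle).
In Python, from bench import * gives the robot as it stands.
- The arm moves only by the shell command python3 -m jog 'ROWS' [FORCE]. ROWS is JSON, a list of rows, each an object of numbers: "claw": the finger opening in mm, from 0 to 87; "dx", "dy", "dz": the shift along the tool's x, y, z in mm; "spin": the turn about the tool's z in degrees. In form: [{"claw": .., "dx": .., "dy": .., "dz": .., "spin": ..}, ...]. A call has 1 to 20 rows; each row is the pose to reach, as a shift and turn from the pose commanded when the call began, along the tool's axes at that moment; what a row does not reach only later rows make up. A row lasts 1/12 s, in which the tool goes at most 41.7 mm and 7.16 degrees, less where a joint would pass 70% of its speed; a pose out of reach is approached as far as the arm can. A call with a gripper value outside its range is refused whole. The fingers move at their own pace and stop on an object; FORCE is the grip in N (left out, the last holds). Time passes only in rows, so rows that repeat a pose let the fingers close. It gives the time, the measured TCP pose, the force, the opening and the grip force at its end, in the units of the state.
- get_state(): the state, without advancing time (a new reading comes with each control period).
- get_image(name): name is "scene" or "top" or "wrist"; returns a dict with "frame" (400x640x3 uint8, red, green, blue), "depth" (400x640 float32, m along the optical axis (not along the pixel's ray), 0 where there is no reading), "K" (3x3 intrinsics, pixels), "T" (4x4, takes a point from camera to world coordinates); the wrist camera has in their place "mount" (4x4, takes a point from camera to tool coordinates, whose origin is the TCP and whose axes are the flange's). Camera axes: x right, y down, z forward; pixel columns grow to the right and rows downward; lengths in m; the calibration is good to about 2 mm. A picture is of the moment at which its call begins: read the wrist's pose just before it.
- close_job(): hands the job in; it is judged then, once.
The state is a dict: "time": time; "joint_positions": joint angles; "qd": joint speeds; "joint_torque": joint torques, N m; "position": TCP position; "tool_rot": TCP orientation; "ft_force": force on the tool from outside, world axes, zero at the start; "torque": the same for the moment, N m; "grip_width": opening from 0.0 (shut) to 1.0 (fully open); "grip_force": force on a finger pad.
Only numpy, scipy, OpenCV 4.12 (cv2) and the standard library are available. Lean on these libraries where they do the work, as an engineer would, in place of code of your own. Each camera call takes 0.05 s, during which the arm holds its last target. There are 200 camera calls.

## Working session

There is one attempt and no reset: what is moved stays moved. The work goes in short steps, Python scripts to look and compute and a shell command to move; the robot and the scene stay as the last step left them, time stands still between calls to the robot, and variables do not carry over. Pictures are saved under pics/ and viewed, at most 10 in all, crops included, and the job is handed in when it is done.

```bash
mkdir -p pics; python3 - <<'E'
from bench import *
import cv2,numpy as np
s=get_state();print(s['time'],s['position'],s['tool_rot'],s['grip_width'])
d=get_image("top");cv2.imwrite("pics/top1.png",d['frame'][:,:,::-1]);np.savez("top1.npz",**d)
print(d['K'],d['T'])
E
```

```text
0.0 [ 0.16802509 -0.62733829  0.2354151 ] [-3.11274855e+00 -4.09860117e-01  6.27347160e-04] 1.00055179921149
[[402.2983512    0.         319.38032235]
 [  0.         402.2983512  197.11043633]
 [  0.           0.           1.        ]] [[ 7.75138681e-04 -9.87476560e-01  1.57763880e-01  3.07784829e-01]
 [-9.99857325e-01 -3.42741631e-03 -1.65403208e-02  5.81991601e-02]
 [ 1.68739016e-02 -1.57728550e-01 -9.87338329e-01  1.53189208e+00]
 [ 0.00000000e+00  0.00000000e+00  0.00000000e+00  1.00000000e+00]]
```

View pics/top1.png

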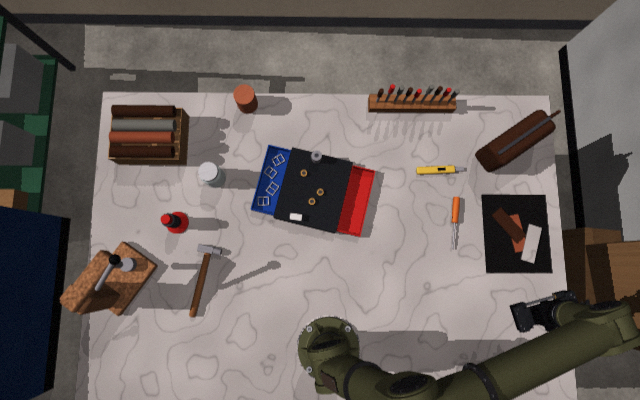

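The top view shows the slab around (320,190), the red tray on its right (357,200), which is world -y, and the anvil at (316,156). The wax is at (296,217) and the clasps are at about (304,173), (321,191) and (312,201).

```bash
cat > h.py <<'E'
import numpy as np,cv2
def world(d,u,v,z):
    K,T=d['K'],d['T'];r=T[:3,:3]@np.linalg.solve(K,[u,v,1]);o=T[:3,3]
    return o+r*(z-o[2])/r[2]
def blobs(m,a0=8):
    n,l,st,c=cv2.connectedComponentsWithStats(m.astype(np.uint8))
    return [(c[i],st[i,4],l==i) for i in range(1,n) if st[i,4]>=a0]
def look(d):
    f=d['frame'];hsv=cv2.cvtColor(f,cv2.COLOR_RGB2HSV);H,S,V=[hsv[:,:,i].astype(int) for i in range(3)]
    roi=np.zeros(H.shape,bool);roi[135:245,240:385]=1
    def show(n,m,z,a0):
        for c,a,_ in blobs(m&roi,a0):print(n,c.round(1),a,world(d,*c,z).round(4))
    show('clasp',(H>10)&(H<28)&(S>70)&(V>60),.05,12)
    red=((H<6)|(H>174))&(S>120)&(V>70)
    show('wax',(S<40)&(V>190),.06,30)
    return red&roi
E
python3 - <<'E'
from h import *
d=dict(np.load("top1.npz"));red=look(d)
b=max(blobs(red),key=lambda b:b[1])[2]
ys,xs=np.nonzero(b);r=cv2.minAreaRect(np.c_[xs,ys].astype(np.float32))
print('red',[world(d,*p,.03).round(4) for p in cv2.boxPoints(r)])
f=d['frame'];m=np.zeros(b.shape,bool);m[135:245,262:385]=1
m&=(f.max(2)<62)
b=max(blobs(m),key=lambda b:b[1])[2];ys,xs=np.nonzero(b);r=cv2.minAreaRect(np.c_[xs,ys].astype(np.float32))
print('slab',[world(d,*p,.04).round(4) for p in cv2.boxPoints(r)])
print('anvil',world(d,316,156,.045))
c=cv2.resize(f[135:245,240:385],None,fx=5,fy=5,interpolation=cv2.INTER_CUBIC);cv2.imwrite('pics/crop1.png',c[:,:,::-1])
E
```

```text
clasp [303.2 172.6] 41 [0.638  0.0945 0.05  ]
clasp [319.8 191.6] 40 [0.5654 0.0316 0.05  ]
clasp [311.3 200.7] 38 [0.5308 0.0636 0.05  ]
wax [295.3 216.4] 57 [0.4708 0.1219 0.06  ]
red [array([ 0.4201, -0.0294,  0.03  ]), array([ 0.6749, -0.0902,  0.03  ]), array([ 0.6536, -0.1813,  0.03  ]), array([ 0.3997, -0.1182,  0.03  ])]
slab [array([0.4689, 0.2061, 0.04  ]), array([0.7423, 0.1434, 0.04  ]), array([ 0.6822, -0.095 ,  0.04  ]), array([ 0.4115, -0.0257,  0.04  ])]
anvil [0.70373322 0.04627669 0.045     ]
```

View pics/crop1.png

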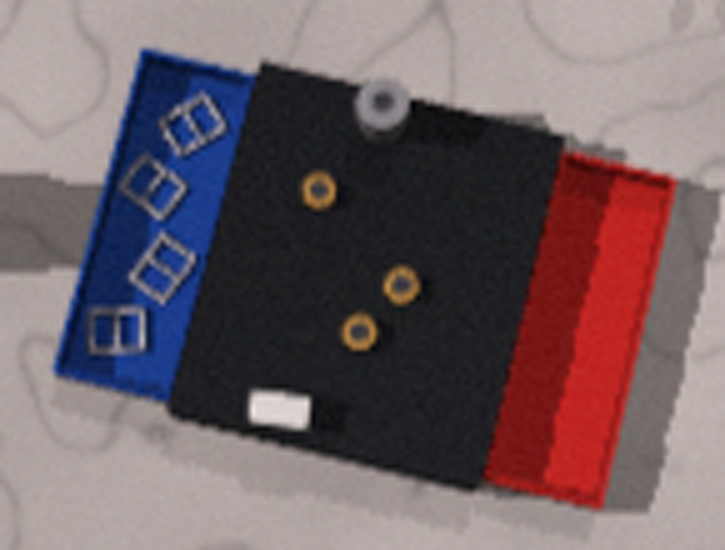

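```bash
cat >> h.py <<'E'
from scipy.spatial.transform import Rotation as R
YAW=np.deg2rad(-13.4);U=np.array([np.cos(YAW),np.sin(YAW)]);N=np.array([np.sin(YAW),-np.cos(YAW)])
C0=np.array([.576,.057])
def slab(p): d=np.asarray(p)[:2]-C0;return np.array([d@U,d@N])
def rel(s,X,S,z):
    t=np.r_[C0+X*U+S*N,z];Rm=R.from_rotvec(s['tool_rot'])
    return (Rm.inv().apply(t-s['position'])*1e3).round(1)
def yaw(s): x=R.from_rotvec(s['tool_rot']).as_matrix();return np.rad2deg(np.arctan2(x[1,0],x[0,0])),x[2,2]
E
python3 - <<'E'
from h import *;from bench import *
s=get_state();print(yaw(s),rel(s,-.0044,-.02,.20))
for p in [(.638,.0945),(.5654,.0316),(.5308,.0636),(.7037,.0463),(.4708,.1219)]+[(.4201,-.0294),(.6749,-.0902),(.6536,-.1813),(.3997,-.1182)]:print(slab(p).round(4))
E
```

```text
(np.float64(14.998502201475699), np.float64(-0.9999982954379952)) [ 576.8 -575.1   36.5]
[ 0.0516 -0.0508]
[-0.0044  0.0272]
[-0.0455  0.0041]
[ 0.1267 -0.0192]
[-0.1174 -0.0388]
[-0.1316  0.1202]
[0.1303 0.1203]
[0.1307 0.2138]
[-0.1309  0.2113]
```

```bash
python3 -m jog '[{"claw":16,"dx":577,"dy":-575,"dz":30,"spin":-61.6},{"claw":16,"dx":577,"dy":-575,"dz":30,"spin":-61.6},{"claw":16,"dx":577,"dy":-575,"dz":30,"spin":-61.6},{"claw":16,"dx":577,"dy":-575,"dz":30,"spin":-61.6},{"claw":16,"dx":577,"dy":-575,"dz":30,"spin":-61.6},{"claw":16,"dx":577,"dy":-575,"dz":30,"spin":-61.6},{"claw":16,"dx":577,"dy":-575,"dz":30,"spin":-61.6},{"claw":16,"dx":577,"dy":-575,"dz":30,"spin":-61.6},{"claw":16,"dx":577,"dy":-575,"dz":30,"spin":-61.6},{"claw":16,"dx":577,"dy":-575,"dz":30,"spin":-61.6},{"claw":16,"dx":577,"dy":-575,"dz":30,"spin":-61.6},{"claw":16,"dx":577,"dy":-575,"dz":30,"spin":-61.6},{"claw":16,"dx":577,"dy":-575,"dz":30,"spin":-61.6},{"claw":16,"dx":577,"dy":-575,"dz":30,"spin":-61.6},{"claw":16,"dx":577,"dy":-575,"dz":30,"spin":-61.6},{"claw":16,"dx":577,"dy":-575,"dz":30,"spin":-61.6},{"claw":16,"dx":577,"dy":-575,"dz":30,"spin":-61.6},{"claw":16,"dx":577,"dy":-575,"dz":30,"spin":-61.6},{"claw":16,"dx":577,"dy":-575,"dz":30,"spin":-61.6},{"claw":16,"dx":577,"dy":-575,"dz":30,"spin":-61.6}]'
cat > wr.py <<'E'
import sys
from h import *;from bench import *
s=get_state();d=get_image("wrist");cv2.imwrite(f"pics/{sys.argv[1]}.png",d['frame'][:,:,::-1])
P=np.eye(4);P[:3,:3]=R.from_rotvec(s['tool_rot']).as_matrix();P[:3,3]=s['position']
d['T']=P@d['mount'];np.savez(sys.argv[1]+".npz",**d)
print(s['time'],s['position'],slab(s['position']),yaw(s),s['grip_width']*87)
f=d['frame'];hsv=cv2.cvtColor(f,cv2.COLOR_RGB2HSV);H,S,V=[hsv[:,:,i] for i in range(3)]
for c,a,_ in blobs((H>10)&(H<28)&(S>70)&(V>60),150):
    w=world(d,*c,.05);print('clasp',c.round(0),a,w.round(4),slab(w).round(4))
E
python3 wr.py w1
```

```text
time: 1.72
position: [0.5774, 0.0821, 0.206]
tool_rot: [-2.459, -1.951, -0.003]
ft_force: [-0.1, 0.4, 0.0]
grip_width: 0.185
grip_force: 0.0
1.7167 [0.57740322 0.08208155 0.20597254] [-0.00444758 -0.02472392] (np.float64(76.84160431002748), np.float64(-0.9999950063509772)) 16.137894726989785
clasp [384. 161.] 480 [0.6395 0.0949 0.05  ] [ 0.053  -0.0516]
clasp [282. 216.] 434 [0.533  0.0646 0.05  ] [-0.0436  0.0026]
clasp [324. 238.] 445 [0.5681 0.0336 0.05  ] [-0.0023  0.0246]
clasp [272. 269.] 448 [0.509  0.0129 0.05  ] [-0.055   0.0585]
clasp [371. 269.] 431 [ 0.6067 -0.0102  0.05  ] [0.0454 0.0583]
clasp [332. 318.] 5443 [ 0.5564 -0.056   0.05  ] [0.0071 0.1145]
```

View pics/w1.png

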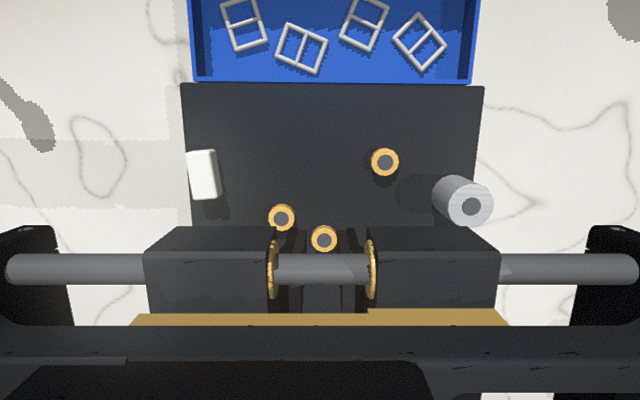

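The wrist view agrees with the top view to about 2 mm: clasps at (384,161), (282,216) and (324,238), with the wax and anvil clear to either side. I'll lower behind the middle clasp.

```bash
python3 -m jog '[{"claw":10,"dx":-6,"dy":2,"dz":30,"spin":0},{"claw":10,"dx":-6,"dy":2,"dz":65,"spin":0},{"claw":10,"dx":-6,"dy":2,"dz":100,"spin":0},{"claw":10,"dx":-6,"dy":2,"dz":125,"spin":0},{"claw":10,"dx":-6,"dy":2,"dz":140,"spin":0},{"claw":10,"dx":-6,"dy":2,"dz":147,"spin":0},{"claw":10,"dx":-6,"dy":2,"dz":147,"spin":0},{"claw":10,"dx":-6,"dy":2,"dz":147,"spin":0}]'; python3 -c "
from h import *;from bench import *
s=get_state();print(slab(s['position']),yaw(s))"
```

```text
time: 2.43
position: [0.5775, 0.0705, 0.0599]
tool_rot: [2.466, 1.947, 0.0]
ft_force: [0.6, -0.0, 0.9]
grip_width: 0.109
grip_force: 0.0
[-0.00169293 -0.01346811] (np.float64(76.5933018619014), np.float64(-0.9999999856905992))
```

```bash
python3 -m jog '[{"claw":10,"dx":-5,"dy":0,"dz":3,"spin":0},{"claw":10,"dx":-15,"dy":0,"dz":3,"spin":0},{"claw":10,"dx":-28,"dy":0,"dz":3,"spin":0},{"claw":10,"dx":-42,"dy":0,"dz":3,"spin":0},{"claw":10,"dx":-56,"dy":0,"dz":3,"spin":0},{"claw":10,"dx":-70,"dy":0,"dz":3,"spin":0},{"claw":10,"dx":-84,"dy":0,"dz":3,"spin":0},{"claw":10,"dx":-98,"dy":0,"dz":3,"spin":0},{"claw":10,"dx":-112,"dy":0,"dz":3,"spin":0},{"claw":10,"dx":-126,"dy":0,"dz":3,"spin":0},{"claw":10,"dx":-140,"dy":0,"dz":3,"spin":0},{"claw":10,"dx":-148,"dy":0,"dz":3,"spin":0},{"claw":10,"dx":-148,"dy":0,"dz":3,"spin":0},{"claw":10,"dx":-148,"dy":0,"dz":-20,"spin":0},{"claw":10,"dx":-130,"dy":-10,"dz":-45,"spin":0},{"claw":10,"dx":-95,"dy":-20,"dz":-60,"spin":0},{"claw":10,"dx":-55,"dy":-30,"dz":-60,"spin":0},{"claw":10,"dx":-20,"dy":-43,"dz":-60,"spin":0},{"claw":10,"dx":17,"dy":-43,"dz":-60,"spin":0},{"claw":10,"dx":17,"dy":-43,"dz":-60,"spin":0}]'; python3 wr.py w2
```

```text
time: 4.1
position: [0.5391, 0.1075, 0.1211]
tool_rot: [-2.452, -1.96, -0.01]
ft_force: [-0.4, 1.3, 1.3]
grip_width: 0.114
grip_force: 0.0
4.1 [0.53908716 0.10748025 0.12108722] [-0.04760661 -0.04055149] (np.float64(77.27256775381268), np.float64(-0.9999777394464786)) 9.896750245639154
clasp [465. 201.] 912 [0.6384 0.0959 0.05  ] [ 0.0517 -0.0523]
clasp [284. 269.] 398 [0.5031 0.0738 0.05  ] [-0.0748  0.0006]
clasp [359. 269.] 400 [0.5566 0.0613 0.05  ] [-0.0199  0.0003]
clasp [320. 318.] 5429 [0.5202 0.0282 0.05  ] [-0.0476  0.0409]
```

```bash
python3 -c "
from h import *;from bench import *
d=get_image('top');look(d);cv2.imwrite('pics/t2.png',cv2.resize(d['frame'][135:245,240:385,::-1],None,fx=5,fy=5))"
```

```text
clasp [310.1 204.9] 762 [0.5153 0.0679 0.05  ]
clasp [279.8 168.5] 22 [0.6534 0.1825 0.05  ]
clasp [311.1 173.8] 62 [0.6332 0.0647 0.05  ]
clasp [301.8 173.8] 24 [0.633  0.0996 0.05  ]
clasp [285.1 183.3] 15 [0.5964 0.1617 0.05  ]
clasp [291.5 193. ] 31 [0.5596 0.1375 0.05  ]
clasp [354.6 201.5] 31 [ 0.5283 -0.0979  0.05  ]
clasp [305.5 224.6] 21 [0.4416 0.0846 0.05  ]
wax [360.3 139.1] 207 [ 0.7666 -0.1217  0.06  ]
wax [246.8 150.1] 151 [0.7211 0.3071 0.06  ]
wax [356.8 153.3] 105 [ 0.711  -0.1078  0.06  ]
wax [368.4 165.1] 37 [ 0.6654 -0.1509  0.06  ]
```

View pics/t2.png

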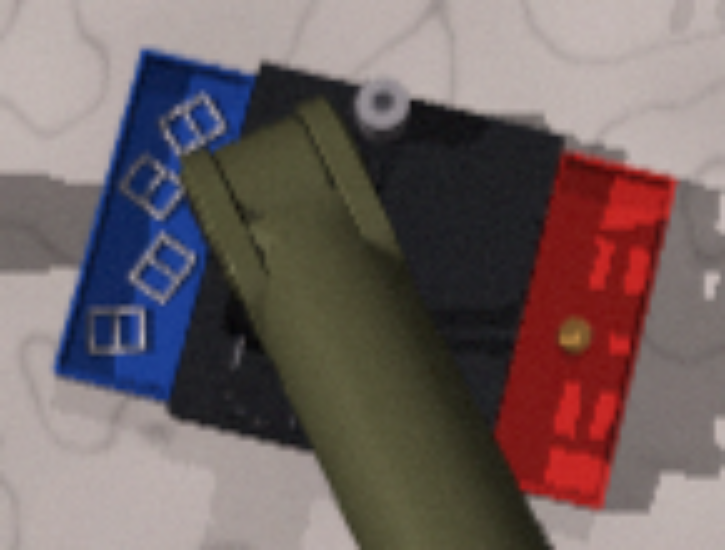

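Clasp B now lies in the red tray (crop pixel 575,335). Next I'll lower behind C.

```bash
python3 -m jog '[{"claw":10,"dx":0,"dy":0,"dz":0,"spin":0},{"claw":10,"dx":0,"dy":0,"dz":25,"spin":0},{"claw":10,"dx":0,"dy":0,"dz":50,"spin":0},{"claw":10,"dx":0,"dy":0,"dz":63,"spin":0},{"claw":10,"dx":0,"dy":0,"dz":63,"spin":0},{"claw":10,"dx":0,"dy":0,"dz":63,"spin":0}]'; python3 wr.py w3
```

```text
time: 4.7
position: [0.5394, 0.0957, 0.0562]
tool_rot: [-2.467, -1.944, 0.001]
ft_force: [0.6, 1.0, 0.3]
grip_width: 0.116
grip_force: 0.0
4.7 [0.53943869 0.09566185 0.0562442 ] [-0.04452577 -0.02913631] (np.float64(76.48022829267508), np.float64(-0.9999996039167044)) 10.07509918701722
clasp [516. 208.] 1871 [0.6378 0.0963 0.05  ] [ 0.051  -0.0525]
clasp [284. 269.] 393 [0.5181 0.0911 0.05  ] [-0.0643 -0.0197]
clasp [359. 269.] 409 [0.5558 0.0822 0.05  ] [-0.0255 -0.0198]
clasp [321. 293.] 412 [0.5335 0.0731 0.05  ] [-0.0451 -0.0058]
clasp [320. 318.] 5429 [0.5297 0.0588 0.05  ] [-0.0455  0.009 ]
```

```bash
python3 -m jog '[{"claw":10,"dx":-5,"dy":0,"dz":0,"spin":0},{"claw":10,"dx":-15,"dy":0,"dz":0,"spin":0},{"claw":10,"dx":-28,"dy":0,"dz":0,"spin":0},{"claw":10,"dx":-42,"dy":0,"dz":0,"spin":0},{"claw":10,"dx":-56,"dy":0,"dz":0,"spin":0},{"claw":10,"dx":-70,"dy":0,"dz":0,"spin":0},{"claw":10,"dx":-84,"dy":0,"dz":0,"spin":0},{"claw":10,"dx":-98,"dy":0,"dz":0,"spin":0},{"claw":10,"dx":-112,"dy":0,"dz":0,"spin":0},{"claw":10,"dx":-126,"dy":0,"dz":0,"spin":0},{"claw":10,"dx":-140,"dy":0,"dz":0,"spin":0},{"claw":10,"dx":-154,"dy":0,"dz":0,"spin":0},{"claw":10,"dx":-164,"dy":0,"dz":0,"spin":0},{"claw":10,"dx":-164,"dy":0,"dz":0,"spin":0},{"claw":10,"dx":-164,"dy":0,"dz":-35,"spin":0},{"claw":10,"dx":-140,"dy":20,"dz":-63,"spin":0},{"claw":10,"dx":-110,"dy":40,"dz":-63,"spin":0}]'
python3 -m jog '[{"claw":10,"dx":40,"dy":15,"dz":0,"spin":0},{"claw":10,"dx":75,"dy":30,"dz":0,"spin":0},{"claw":10,"dx":110,"dy":46,"dz":0,"spin":0},{"claw":10,"dx":145,"dy":56,"dz":0,"spin":0},{"claw":10,"dx":169,"dy":56,"dz":0,"spin":0},{"claw":10,"dx":169,"dy":56,"dz":0,"spin":0},{"claw":10,"dx":169,"dy":56,"dz":0,"spin":0},{"claw":10,"dx":169,"dy":56,"dz":0,"spin":0}]'; python3 wr.py w4
python3 -c "
from h import *;from bench import *
d=get_image('top');cv2.imwrite('pics/t3.png',cv2.resize(d['frame'][135:245,240:385,::-1],None,fx=5,fy=5))"
```

```text
time: 6.17
position: [0.5561, -0.0219, 0.1249]
tool_rot: [2.465, 1.934, 0.006]
ft_force: [2.0, -1.0, 1.4]
grip_width: 0.117
grip_force: 0.0
time: 6.83
position: [0.6461, 0.1319, 0.1192]
tool_rot: [2.465, 1.947, -0.002]
ft_force: [-0.1, -0.6, 1.7]
grip_width: 0.116
grip_force: 0.0
6.8333 [0.64613514 0.13187321 0.11921106] [ 0.05087406 -0.08908853] (np.float64(76.61860399230689), np.float64(-0.9999994468164177)) 10.054901491111048
clasp [284. 269.] 392 [0.6098 0.099  0.05  ] [ 0.0231 -0.0487]
clasp [359. 269.] 411 [0.6629 0.0861 0.05  ] [ 0.0778 -0.0485]
clasp [318. 318.] 5464 [0.6246 0.0536 0.05  ] [ 0.048 -0.008]
```

View pics/t3.png

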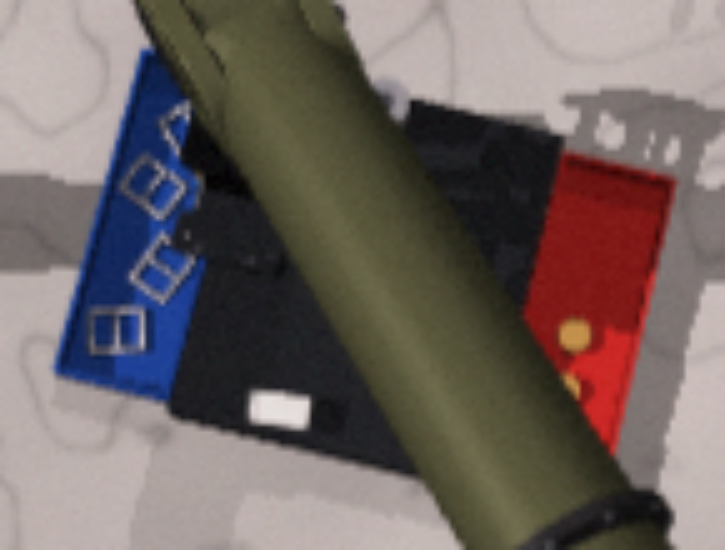

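Clasps B (575,335) and C (570,385) are in the red tray, and the wax hasn't moved. Now A.

```bash
python3 -m jog '[{"claw":10,"dx":0,"dy":0.5,"dz":25,"spin":0},{"claw":10,"dx":0,"dy":0.5,"dz":50,"spin":0},{"claw":10,"dx":0,"dy":0.5,"dz":63,"spin":0},{"claw":10,"dx":0,"dy":0.5,"dz":63,"spin":0},{"claw":10,"dx":0,"dy":0.5,"dz":63,"spin":0},{"claw":10,"dx":-8,"dy":0.5,"dz":63,"spin":0},{"claw":10,"dx":-18,"dy":0.5,"dz":63,"spin":0},{"claw":10,"dx":-32,"dy":0.5,"dz":63,"spin":0},{"claw":10,"dx":-46,"dy":0.5,"dz":63,"spin":0},{"claw":10,"dx":-60,"dy":0.5,"dz":63,"spin":0},{"claw":10,"dx":-74,"dy":0.5,"dz":63,"spin":0},{"claw":10,"dx":-88,"dy":0.5,"dz":63,"spin":0},{"claw":10,"dx":-102,"dy":0.5,"dz":63,"spin":0},{"claw":10,"dx":-116,"dy":0.5,"dz":63,"spin":0}]'
python3 -m jog '[{"claw":10,"dx":-14,"dy":0,"dz":0,"spin":0},{"claw":10,"dx":-28,"dy":0,"dz":0,"spin":0},{"claw":10,"dx":-42,"dy":0,"dz":0,"spin":0},{"claw":10,"dx":-56,"dy":0,"dz":0,"spin":0},{"claw":10,"dx":-70,"dy":0,"dz":0,"spin":0},{"claw":10,"dx":-84,"dy":0,"dz":0,"spin":0},{"claw":10,"dx":-98,"dy":0,"dz":0,"spin":0},{"claw":10,"dx":-108,"dy":0,"dz":0,"spin":0},{"claw":10,"dx":-108,"dy":0,"dz":0,"spin":0},{"claw":10,"dx":-108,"dy":0,"dz":-35,"spin":0},{"claw":10,"dx":-108,"dy":0,"dz":-70,"spin":0},{"claw":10,"dx":-108,"dy":0,"dz":-110,"spin":0},{"claw":10,"dx":-80,"dy":0,"dz":-130,"spin":0},{"claw":10,"dx":-40,"dy":0,"dz":-130,"spin":0},{"claw":10,"dx":0,"dy":0,"dz":-130,"spin":0},{"claw":10,"dx":40,"dy":0,"dz":-130,"spin":0},{"claw":10,"dx":80,"dy":0,"dz":-130,"spin":0},{"claw":10,"dx":80,"dy":0,"dz":-130,"spin":0},{"claw":10,"dx":80,"dy":0,"dz":-130,"spin":0},{"claw":10,"dx":80,"dy":0,"dz":-130,"spin":0}]'
python3 -c "
from h import *;from bench import *
d=get_image('top');look(d);cv2.imwrite('pics/t4.png',cv2.resize(d['frame'][135:245,240:385,::-1],None,fx=5,fy=5))"
```

```text
time: 8.1
position: [0.6197, 0.0174, 0.0567]
tool_rot: [2.466, 1.946, -0.0]
ft_force: [-0.5, -0.1, 0.5]
grip_width: 0.114
grip_force: 0.1
time: 9.77
position: [0.6384, 0.0978, 0.1863]
tool_rot: [-2.464, -1.949, 0.001]
ft_force: [-0.4, -0.7, -0.0]
grip_width: 0.115
grip_force: 0.0
clasp [324.4 191.2] 1496 [0.5671 0.0147 0.05  ]
clasp [304.8 177.8] 17 [0.6178 0.0884 0.05  ]
clasp [353.4 187.2] 17 [ 0.5828 -0.0943  0.05  ]
clasp [354.8 201.2] 29 [ 0.5297 -0.0986  0.05  ]
wax [248.6 147.5] 338 [0.7316 0.3005 0.06  ]
wax [351.  150.3] 520 [ 0.7225 -0.086   0.06  ]
wax [360.2 139.3] 250 [ 0.7661 -0.1215  0.06  ]
wax [248.3 163.8] 137 [0.6683 0.2999 0.06  ]
wax [370.8 163.5] 132 [ 0.6716 -0.1599  0.06  ]
wax [379.2 224. ] 402 [ 0.4437 -0.1863  0.06  ]
wax [295.4 216.4] 57 [0.471  0.1216 0.06  ]
wax [271.5 229.8] 58 [0.4215 0.2082 0.06  ]
wax [319.9 241.9] 111 [0.3777 0.0316 0.06  ]
```

View pics/t4.png

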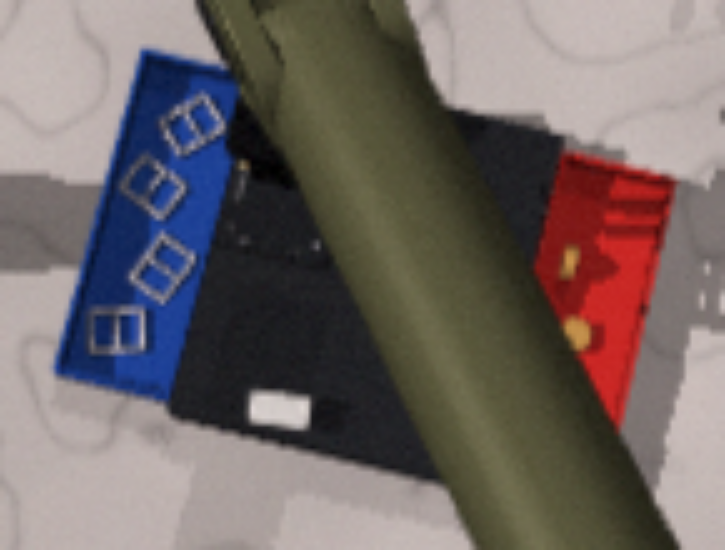

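The third clasp (570,262) is in the tray but looks to be standing on its edge. I'll wait a moment and check that it is at rest, and check the anvil too.

```bash
python3 -m jog '[{"claw":10,"dx":0,"dy":0,"dz":-30,"spin":0},{"claw":10,"dx":0,"dy":-40,"dz":-30,"spin":0},{"claw":10,"dx":40,"dy":-70,"dz":-30,"spin":0},{"claw":10,"dx":80,"dy":-100,"dz":-30,"spin":0},{"claw":10,"dx":120,"dy":-100,"dz":-30,"spin":0},{"claw":10,"dx":160,"dy":-100,"dz":-30,"spin":0},{"claw":10,"dx":160,"dy":-100,"dz":-30,"spin":0},{"claw":10,"dx":160,"dy":-100,"dz":-30,"spin":0},{"claw":10,"dx":160,"dy":-100,"dz":-30,"spin":0},{"claw":10,"dx":160,"dy":-100,"dz":-30,"spin":0},{"claw":10,"dx":160,"dy":-100,"dz":-30,"spin":0},{"claw":10,"dx":160,"dy":-100,"dz":-30,"spin":0}]'
python3 -c "
from h import *;from bench import *
d=get_image('top');f=d['frame'];hsv=cv2.cvtColor(f,cv2.COLOR_RGB2HSV);H,S,V=[hsv[:,:,i] for i in range(3)]
m=(H>10)&(H<28)&(S>100)&(V>80);m[:,:340]=0;m[:160]=0;m[240:]=0;m[:,375:]=0
for c,a,_ in blobs(m):
  z=world(d,*c,.012);dep=d['depth'][int(round(c[1])),int(round(c[0]))];q=d['T']@np.r_[dep*np.linalg.solve(d['K'],[*c,1]),1]
  print(c.round(2),a,slab(z).round(4),q[:3].round(3))
cv2.imwrite('pics/t5.png',cv2.resize(f[135:245,240:385,::-1],None,fx=5,fy=5))"
```

```text
time: 10.82
position: [0.5792, 0.2735, 0.2165]
tool_rot: [2.468, 1.942, -0.001]
ft_force: [0.3, -0.3, -0.7]
grip_width: 0.119
grip_force: 0.0
[353.75 186.75] 12 [0.0513 0.1487] [ 0.588 -0.098  0.029]
[354.55 201.58] 31 [-0.0042  0.1643] [ 0.534 -0.102  0.012]
[352.1  212.65] 31 [-0.048   0.1645] [ 0.492 -0.092  0.009]
```

View pics/t5.png

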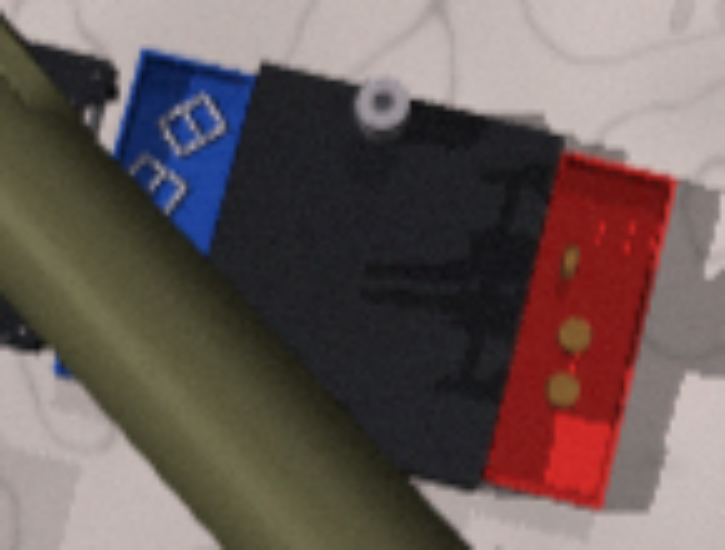

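All three clasps are in the red tray: two flat at (575,335) and (564,390), and one standing on edge at (570,262). That one hasn't moved since the previous picture, and its top is about 29 mm above the bench, so its centre is well below 32 mm. The anvil hasn't moved in this picture, nor had the wax in the one before.

```bash
python3 -c "
from bench import *
print(close_job())"
```

```text
the job is handed in; nothing more can be done
None
```

I swept all three clasps into the red tray and handed the job in at about 11 s; two lie flat and one stands on its edge at rest below the rim, and the anvil and wax block had not moved in the pictures (no verdict was returned).

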